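Build the block gate and the block house

TASK

Set up the play village from the four plain wooden blocks. First stand the arch in the middle of the oblong board, running the same way as the board, and put the triangular block on the middle of the arch, point up and in line with it; then lay the brick flat in the middle of the round board, facing any way, and put the half-round block on the middle of the brick, round side up and in line with it. Leave the bunny, peg doll, kettle and aeroplane standing where they are.

Things in the scene. Friction and masses are not known exactly. Their poses are not given: they have to be found in the camera images.
- arch_mid (a point): Plain light wood building block, 36 mm thick: an arch (bridge) 90 mm long, 36 mm thick, 45 mm tall, standing on its two feet, with a half-round opening of 20 mm radius below, open along y; above the opening the wood is solid and 25 mm high. The point is its centre, 22.5 mm above its underside. x runs along its length, y across its 36 mm thickness (the two flat faces to grip), z up. 50 to 110 g.
- triangle_mid (a point): Plain light wood building block, 36 mm thick: a triangular prism lying on its 60 x 36 mm base, ridge up, 30 mm tall. The point is half-way up, 15 mm above the base, on its middle line. x runs along the 60 mm base, y across its thickness, from one flat upright triangular face to the other (36 mm, the faces to grip), z up to the ridge. 20 to 45 g.
- brick_mid (a point): Plain light wood building block, 36 mm thick: an oblong brick 72 mm long (x), 36 mm wide (y, the faces to grip), 36 mm tall (z up). The point is its centre, 18 mm above its underside. 40 to 90 g.
- halfround_mid (a point): Plain light wood building block, 36 mm thick: a half cylinder lying on its flat 60 x 36 mm side, round side up, 30 mm tall. The point is half-way up, 15 mm above the flat side. x runs along the 60 mm width, y along the cylinder's axis, from one flat upright half-disc face to the other (36 mm, the faces to grip), z up. 24 to 50 g.
- oblong_board_top (a point): Dark wooden building board, oblong, 130 mm (x) by 70 mm (y), 8 mm thick, fixed to the bench. The point is the centre of its upper face, 8 mm above the bench; z up.
- round_board_top (a point): Dark wooden building board, round, 110 mm in diameter, 8 mm thick, fixed to the bench. The point is the centre of its upper face, 8 mm above the bench; z up.
- bunny: White ceramic bunny figurine, 38 mm across, 66 mm tall, loose, standing among the blocks: leave it alone. Origin at the centre of its underside, z up.
- doll: Turned wooden peg doll, 28 mm across, 55 mm tall, round head, loose, standing among the blocks: not a block, leave it alone. Origin at the centre of its underside, z up.
- kettle: Silver aluminium toy kettle, 80 mm across, 95 mm tall with its hoop handle, spout reaching 64 mm along x; loose: leave it alone. Origin at the centre of its underside, z up.
- plane: Navy plastic toy aeroplane, 140 mm long (nose to -x), 150 mm span (y), 65 mm tall, loose: leave it alone. Origin on the bench under its middle, z up. (A green stacking cone, 106 mm tall, at the far middle, and a small toy car, 35 mm tall, near the robot on the right, are fixed to the bench.)
Not all that is in view belongs to the job. What is shaped like the part that bears arch_mid but blue is not meant.

How it is judged:
By the outcome, as a careful person would: the job done as asked, in the order asked, and still so for the second after the job is handed in, with the robot touching nothing.
It also fails if it takes over 112 s, if anything falls off the work surface, if the arm or the gripper's body presses on something with over 40 N, if the wrist force passes 120 N, or if a joint passes its speed limit or range.

ROBOT

A 6-joint arm with a two-finger parallel gripper is mounted at the origin on the work surface. World frame = base frame: x ahead of the robot, y to its left, z up, the work surface at z = 0. Lengths are in m, angles in rad, forces in N, time in s.
With the tool pointing down it reaches from about 0.35 to 0.85 m from the base axis. Payload 8.1 kg.
Tool frame: the origin (TCP) lies between the finger pads; the fingertips stand 14 mm ahead of it and the grasp point (between the pads) lies 5 mm behind it (robot.tip_reach is the z of the fingertips in the tool frame, in m); z points along the fingers, y is the line along which they close (so a half turn about z gives the same grasp; the last joint's range is limited). The gripper opens to 93 mm and grips with 3 to 60 N. Pads are 15 mm wide; open, the fingers measure 128 mm over their backs; the gripper's body (75 mm by 188 mm) begins 65 mm behind the grasp point.
Start: joints at [1.255, 0.13, 1.488, -0, 1.523, -0.085], TCP at [0.137, 0.584, 0.233] pointing down, gripper open.
Joint ranges: [-2.96, 2.96], [-0.89, 2.26], [0.02, 2.5], [-1.34, 4.48], [0, 2.73], [-2.66, 2.66]. Speed limits (rad/s): [2.39, 2.39, 2.79, 3.14, 3.14, 3.14].

INTERFACE

Orientations are given as a rotation vector (axis times angle).
In Python, from plant import robot gives the robot as it stands. The module is installed in compiled form; this text tells all that it offers.
- The arm moves only by the shell command python3 -m handwheel 'ROWS' [FORCE]. ROWS is JSON, a list of rows, each a list of 7 numbers: the closure, from -1 (fully open) to 1 (shut), then the shift along the tool's x, y, z each as a share of 100 cm, from -1 to 1, then the turn, a rotation vector about the tool's x, y, z each as a share of 180 degrees, from -1 to 1. In form: [[grip, tx, ty, tz, rx, ry, rz], ...]. A call has 1 to 20 rows; each row is the pose to reach, as a shift and turn from the pose commanded when the call began, along the tool's axes at that moment, turning the shorter way round; what a row does not reach only later rows make up. A row lasts 1/8 s, in which the tool goes at most 62.5 mm and 10.7 degrees, less where a joint would pass 70% of its speed; a pose out of reach is approached as far as the arm can. A call with a number of a shift or a turn outside -1 to 1 is refused whole. A call with a gripper value outside its range is refused whole. The fingers move at their own pace and stop on an object; FORCE is the grip in N (left out, the last holds). Time passes only in rows, so rows that repeat a pose let the fingers close. It gives the time, the measured TCP pose, the force, the opening and the grip force at its end, in the units of the state.
- robot.read_state(): the state, without advancing time (a new reading comes with each control period).
- robot.read_camera(name): name is "scene" or "side" or "wrist"; returns a dict with "frame" (480x640x3 uint8, red, green, blue), "fx", "fy", "cx", "cy" (pixels), "rvec" (rotation vector, rad) and "tvec" (3), from world to camera coordinates, as OpenCV has them; the wrist camera has in their place "T_tool_cam" (4x4, takes a point from camera to tool coordinates, whose origin is the TCP and whose axes are the flange's). Camera axes: x right, y down, z forward; pixel columns grow to the right and rows downward; lengths in m; the calibration is good to about 2 mm. A picture is of the moment at which its call begins: read the wrist's pose just before it. There is no depth.
- robot.close_job(): hands the job in; it is judged then, once.
Trained networks look in a picture, given as the dict that the camera call returned (one of the last four; its "shot" number tells which), for a name from the list of things; names that differ only in an ending like _2 or _b are one class to them, and where a whole thing is asked for, a point or a joint stands for the part that bears it (a point fixed in the world has none). Each returns a list of dicts, best first, with "conf" (0 to 1); they miss things now and then, are a little off and sometimes report something else, mostly with a low value. They report only what shows in the picture. A call takes as long as a camera call. They do not tell look-alikes from the thing itself.
- robot.regions_of(picture, name): "mask" (480x640 bool, what is visible of it) and "rect" ([left, top, right, bottom] in pixels, round what is visible of it).
The state is a dict: "t": time; "q": joint angles; "dq": joint speeds; "joint_torque": joint torques, N m; "tool_pos": TCP position; "orientation": TCP orientation; "force": force on the tool from outside, world axes, zero at the start; "wrist_torque": the same for the moment, N m; "opening": finger opening in m; "gripper_force": force on a finger pad.
Only numpy, scipy, OpenCV 4.12 (cv2) and the standard library are available. Lean on these libraries where they do the work, as an engineer would, in place of code of your own. Each camera call takes 0.05 s, during which the arm holds its last target. There are 200 camera calls.

## Working session

There is one attempt and no reset: what is moved stays moved. The work goes in short steps, Python scripts to look and compute and a shell command to move; the robot and the scene stay as the last step left them, time stands still between calls to the robot, and variables do not carry over. Pictures are saved under pics/ and viewed, at most 14 in all, crops included, and the job is handed in when it is done.

```bash
mkdir -p pics; cat > h.py <<'E'
import numpy as np, cv2
from plant import robot
from scipy.spatial.transform import Rotation as R
def cam(name):
    s=robot.read_state(); p=robot.read_camera(name)
    if name=="wrist":
        T=np.eye(4);T[:3,:3]=R.from_rotvec(s["orientation"]).as_matrix();T[:3,3]=s["tool_pos"]
        W=T@np.array(p["T_tool_cam"]); p["Rc"]=W[:3,:3];p["C"]=W[:3,3]
    else:
        M=R.from_rotvec(p["rvec"]).as_matrix();p["Rc"]=M.T;p["C"]=-M.T@np.array(p["tvec"])
    return p
def ray(p,uv,z):
    uv=np.atleast_2d(uv).astype(float)
    d=np.c_[(uv[:,0]-p["cx"])/p["fx"],(uv[:,1]-p["cy"])/p["fy"],np.ones(len(uv))]@p["Rc"].T
    return p["C"]+d*((z-p["C"][2])/d[:,2])[:,None]
def proj(p,X):
    c=(np.atleast_2d(X)-p["C"])@p["Rc"]
    return np.c_[c[:,0]/c[:,2]*p["fx"]+p["cx"],c[:,1]/c[:,2]*p["fy"]+p["cy"]]
def save(p,n): cv2.imwrite("pics/"+n,p["frame"][:,:,::-1])
E
python3 - <<'E'
from h import *
H=dict(arch_mid=.0225,triangle_mid=.015,brick_mid=.018,halfround_mid=.015,oblong_board_top=.008,round_board_top=.008,bunny=.03,doll=.03,kettle=.04,plane=.03)
s=robot.read_state();print(s["tool_pos"],s["orientation"],s["opening"])
for c in ("scene","side"):
    p=cam(c);save(p,c+"0.png");print(c,p["C"].round(3))
    for n,z in H.items():
        for r in robot.regions_of(p,n)[:3]:
            l,t,rr,b=r["rect"];ys,xs=np.nonzero(r["mask"])
            print(n,round(r["conf"],2),[int(v) for v in r["rect"]],ray(p,[xs.mean(),ys.mean()],z)[0].round(3), p["frame"][r["mask"]].mean(0).astype(int))
E
```

```text
[0.13707662 0.58357741 0.2315942 ] [-3.61779074e-01 -3.12031929e+00  2.81777143e-03] 0.09273377326723053
scene [ 1.271 -0.687  0.74 ]
arch_mid 0.91 [126, 251, 162, 286] [ 0.338 -0.406  0.022] [50 56 99]
arch_mid 0.65 [284, 195, 303, 226] [0.342 0.047 0.022] [ 58  69 122]
arch_mid 0.59 [324, 288, 365, 318] [ 0.725 -0.111  0.022] [ 57  68 124]
triangle_mid 0.69 [293, 269, 318, 291] [ 0.61  -0.133  0.015] [164 132  97]
triangle_mid 0.2 [367, 230, 395, 255] [0.616 0.137 0.015] [154 126  93]
brick_mid 0.61 [369, 231, 395, 254] [0.621 0.135 0.018] [154 126  93]
halfround_mid 0.49 [313, 222, 339, 241] [0.474 0.061 0.015] [152 125  95]
oblong_board_top 0.85 [189, 269, 244, 305] [ 0.489 -0.299  0.008] [85 57 42]
round_board_top 0.9 [372, 197, 410, 223] [0.512 0.283 0.008] [89 60 44]
bunny 0.68 [367, 233, 396, 255] [0.628 0.12  0.03 ] [153 125  92]
bunny 0.58 [317, 233, 331, 255] [ 0.541 -0.012  0.03 ] [163 155 148]
doll 0.59 [343, 253, 353, 274] [ 0.637 -0.012  0.03 ] [147 120  88]
kettle 0.75 [420, 202, 462, 234] [0.675 0.296 0.04 ] [143 134 128]
plane 0.82 [221, 309, 292, 358] [ 0.691 -0.31
[... 427 characters left out ...]
[276, 237, 293, 259] [0.464 0.057 0.015] [238 203 134]
halfround_mid 0.68 [289, 266, 331, 316] [ 0.459 -0.075  0.015] [211 172 112]
oblong_board_top 0.87 [338, 343, 421, 410] [ 0.474 -0.298  0.008] [103  57  35]
round_board_top 0.95 [232, 167, 277, 203] [0.502 0.284 0.008] [104  58  35]
round_board_top 0.2 [448, 298, 525, 367] [ 0.701 -0.306  0.008] [36 39 71]
bunny 0.59 [316, 232, 336, 267] [ 0.527 -0.012  0.03 ] [219 206 191]
doll 0.71 [356, 229, 372, 252] [ 0.62  -0.009  0.03 ] [206 165 106]
doll 0.47 [319, 233, 334, 267] [ 0.527 -0.012  0.03 ] [222 212 199]
kettle 0.64 [292, 131, 324, 174] [0.649 0.304 0.04 ] [197 186 175]
plane 0.81 [445, 296, 526, 365] [ 0.685 -0.316  0.03 ] [36 39 71]
```

```bash
python3 - <<'E'
import cv2
a=cv2.imread("pics/side0.png")[120:420,180:560];cv2.imwrite("pics/side0c.png",cv2.resize(a,(760,600),interpolation=cv2.INTER_CUBIC))
a=cv2.imread("pics/scene0.png")[180:380,110:480];cv2.imwrite("pics/scene0c.png",cv2.resize(a,(740,400),interpolation=cv2.INTER_CUBIC))
E
```

```text
(no output)
```

View pics/side0c.png

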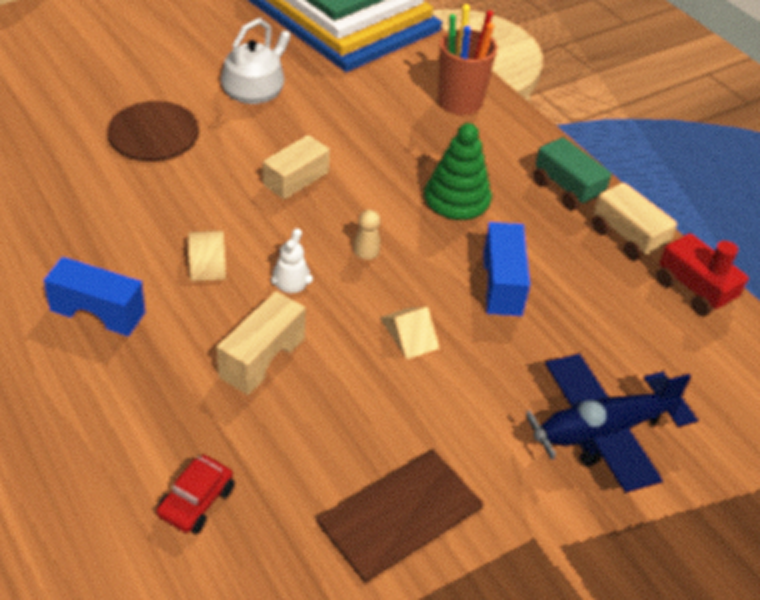

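View pics/scene0c.png

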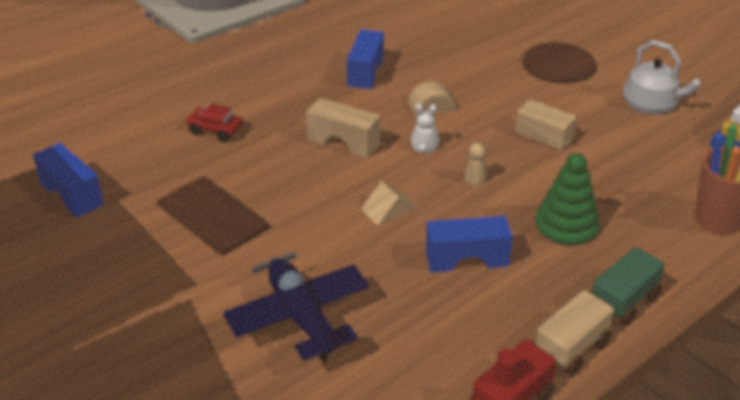

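The crops show the wooden arch around (262,340) in the side crop, with the triangle at (417,332), the half-round at (207,256) and the brick at (297,166). The dark oblong board is at (400,515) and the round one at (153,130). The arches at (95,295) and (507,268), plus one at far left in the scene view, are blue decoys.

```bash
cat >> h.py <<'E'
def go(x,y,z,yaw=None):
    """yaw: world angle of tool y (closing line), mod pi; prints shift/turn in handwheel units"""
    s=robot.read_state();M=R.from_rotvec(s["orientation"]).as_matrix()
    d=M.T@(np.array([x,y,z])-s["tool_pos"])
    cur=np.arctan2(M[1,1],M[0,1]); yaw=cur if yaw is None else yaw
    k=(yaw-cur+np.pi/2)%np.pi-np.pi/2
    out=[]
    for kk in (k,k-np.sign(k)*np.pi):
        yw=cur+kk; Y=np.array([np.cos(yw),np.sin(yw),0]);Z=np.array([0,0,-1.]);X=np.cross(Y,Z)
        out.append((R.from_matrix(M.T@np.c_[X,Y,Z]).as_rotvec()/np.pi).round(4))
    print("shift",d.round(4),"|d|/62.5mm",round(np.linalg.norm(d)/.0625,1),"turn",out[0],"alt",out[1],"q6",s["q"][5].round(2),"yaw",cur.round(3))
def hullpts(n):
    b=lambda l,w,h:[(sx*l/2,sy*w/2,z) for sx in(-1,1) for sy in(-1,1) for z in(0,h)]
    a=np.linspace(0,np.pi,25)
    return np.array({"arch_mid":b(.09,.036,.045),"brick_mid":b(.072,.036,.036),
     "triangle_mid":[(x,y,z) for y in(-.018,.018) for x,z in((-.03,0),(.03,0),(0,.03))],
     "halfround_mid":[(.03*np.cos(t),y,.03*np.sin(t)) for y in(-.018,.018) for t in a],
     "oblong_board_top":b(.13,.07,.008),"round_board_top":[(.055*np.cos(t),.055*np.sin(t),z) for t in np.linspace(0,6.28,60) for z in(0,.008)]}[n])
def fit(p,n,mask,z0=0.,x0=None):
    from scipy.optimize import minimize
    V=hullpts(n);V=V+[0,0,z0]
    ys,xs=np.nonzero(mask);c=ray(p,[xs.mean(),ys.mean()],z0+V[:,2].max()/2+ -z0/2)[0][:2] if x0 is None else x0
    S=4; 
    def cost(q):
        cs,sn=np.cos(q[2]),np.sin(q[2])
        X=np.c_[V[:,0]*cs-V[:,1]*sn+q[0],V[:,0]*sn+V[:,1]*cs+q[1],V[:,2]]
        h=cv2.convexHull(proj(p,X).astype(np.float32));m=np.zeros(mask.shape,np.uint8)
        cv2.fillConvexPoly(m,np.round(h*16).astype(np.int32),1,shift=4)
        return 1-(m.astype(bool)&mask).sum()/max(1,(m.astype(bool)|mask).sum())
    best=None
    for y in np.arange(0,np.pi,np.pi/8):
        i=np.array([c[0],c[1],y]);sim=i+np.array([[0,0,0],[.012,0,0],[0,.012,0],[0,0,.3]])
        r=minimize(cost,i,method="Nelder-Mead",options=dict(initial_simplex=sim,xatol=1e-4,fatol=1e-4,maxiter=120))
        if best is None or r.fun<best.fun: best=r
    q=best.x; q[2]=(q[2]+np.pi/2)%np.pi-np.pi/2
    return q.round(4),round(1-best.fun,3)
E
python3 - <<'E'
from h import *
import sys
p=cam("side")
near=dict(arch_mid=(.457,-.08),triangle_mid=(.6,-.133),brick_mid=(.616,.137),halfround_mid=(.466,.058),oblong_board_top=(.48,-.298),round_board_top=(.505,.284))
for n,c in near.items():
    rs=robot.regions_of(p,n)
    for r in rs:
        ys,xs=np.nonzero(r["mask"])
        if np.linalg.norm(ray(p,[xs.mean(),ys.mean()],.02)[0][:2]-c)<.03: print(n,*fit(p,n,r["mask"]));break
go(.53,-.03,.36,np.pi/2)
print(np.array(robot.read_camera("wrist")["T_tool_cam"]).round(3))
E
```

```text
arch_mid [ 0.4563 -0.0809  0.4421] 0.91
triangle_mid [ 0.5993 -0.1228  1.4405] 0.906
brick_mid [0.6154 0.1367 0.3383] 0.897
halfround_mid [0.4681 0.0643 1.1368] 0.968
oblong_board_top [ 0.4789 -0.2939  0.0984] 0.949
round_board_top [0.5059 0.2907 1.043 ] 0.937
shift [-0.5228 -0.508  -0.1274] |d|/62.5mm 11.8 turn [-0.     -0.     -0.0735] alt [-0.      0.      0.9265] q6 -0.09 yaw 1.34
[[ 0.    -0.959 -0.282  0.079]
 [ 1.     0.    -0.001 -0.   ]
 [ 0.001 -0.282  0.959 -0.152]
 [ 0.     0.     0.     1.   ]]
```

```bash
python3 -c "
from h import *
go(.456,-.081,.25,2.013)"
```

```text
shift [-0.4625 -0.5746 -0.0174] |d|/62.5mm 11.8 turn [-0.     -0.     -0.2142] alt [-0.      0.      0.7858] q6 -0.09 yaw 1.34
```

```bash
python3 -m handwheel '[[-1,-0.4625,-0.5746,-0.0174,0,0,-0.2142],[-1,-0.4625,-0.5746,-0.0174,0,0,-0.2142],[-1,-0.4625,-0.5746,-0.0174,0,0,-0.2142],[-1,-0.4625,-0.5746,-0.0174,0,0,-0.2142],[-1,-0.4625,-0.5746,-0.0174,0,0,-0.2142],[-1,-0.4625,-0.5746,-0.0174,0,0,-0.2142],[-1,-0.4625,-0.5746,-0.0174,0,0,-0.2142],[-1,-0.4625,-0.5746,-0.0174,0,0,-0.2142],[-1,-0.4625,-0.5746,-0.0174,0,0,-0.2142],[-1,-0.4625,-0.5746,-0.0174,0,0,-0.2142],[-1,-0.4625,-0.5746,-0.0174,0,0,-0.2142],[-1,-0.4625,-0.5746,-0.0174,0,0,-0.2142],[-1,-0.4625,-0.5746,-0.0174,0,0,-0.2142],[-1,-0.4625,-0.5746,-0.0174,0,0,-0.2142],[-1,-0.4625,-0.5746,-0.0174,0,0,-0.2142],[-1,-0.4625,-0.5746,-0.0174,0,0,-0.2142],[-1,-0.4625,-0.5746,-0.0174,0,0,-0.2142],[-1,-0.4625,-0.5746,-0.0174,0,0,-0.2142]]'
cat >> h.py <<'E'
def look(n,c,z0=0.,pic=None,tol=.04,camn="wrist"):
    p=cam(camn)
    if pic: save(p,pic)
    for r in robot.regions_of(p,n):
        ys,xs=np.nonzero(r["mask"]);w=ray(p,[xs.mean(),ys.mean()],z0+.02)[0][:2]
        col=p["frame"][r["mask"]].mean(0)
        if np.linalg.norm(w-c)<tol:
            q,i=fit(p,n,r["mask"],z0);print(n,round(r["conf"],2),q,i,[int(v) for v in r["rect"]],col.astype(int));return q
    print(n,"not found")
E
python3 - <<'E'
from h import *
q=look("arch_mid",(.456,-.081),pic="w1.png")
look("halfround_mid",(.468,.064))
look("triangle_mid",(.6,-.123))
go(q[0],q[1],.025,q[2]+np.pi/2)
E
```

```text
t: 3.75
tool_pos: [0.456, -0.0807, 0.2501]
orientation: [-0.69, 3.065, -0.0]
force: [-0.1, -0.3, 0.6]
opening: 0.0932
gripper_force: 0.0
arch_mid 0.69 [ 0.4576 -0.0827  0.422 ] 0.962 [295, 168, 334, 260] [227 196 153]
halfround_mid 0.71 [0.468  0.0647 1.186 ] 0.797 [401, 247, 456, 292] [223 193 150]
triangle_mid 0.68 [ 0.6014 -0.122   1.5069] 0.7 [212, 277, 258, 334] [188 158 120]
shift [-0.0007 -0.0021  0.225 ] |d|/62.5mm 3.6 turn [-0.     -0.      0.0064] alt [ 0.     -0.     -0.9936] q6 -2.3 yaw 2.013
```

View pics/w1.png

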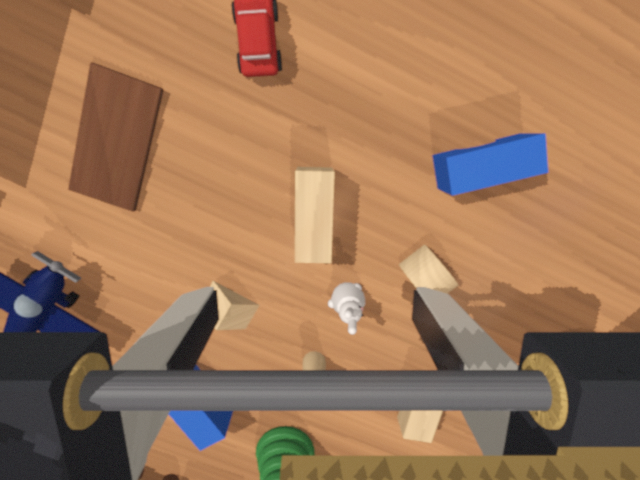

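The wrist view shows the wooden arch clear at (314,215), and the bunny at (348,302) is outside the finger path.

```bash
python3 -m handwheel '[[-1,-0.0007,-0.002,0.15,0,0,0.0064],[-1,-0.0007,-0.002,0.2,0,0,0.0064],[-1,-0.0007,-0.002,0.225,0,0,0.0064],[-1,-0.0007,-0.002,0.225,0,0,0.0064],[-1,-0.0007,-0.002,0.225,0,0,0.0064],[-1,-0.0007,-0.002,0.225,0,0,0.0064],[1,-0.0007,-0.002,0.225,0,0,0.0064],[1,-0.0007,-0.002,0.225,0,0,0.0064],[1,-0.0007,-0.002,0.225,0,0,0.0064],[1,-0.0007,-0.002,0.225,0,0,0.0064],[1,-0.0007,-0.002,0.225,0,0,0.0064],[1,-0.0007,-0.002,0.225,0,0,0.0064],[1,-0.0007,-0.002,0.225,0,0,0.0064],[1,-0.0007,-0.002,0.225,0,0,0.0064],[1,-0.0007,-0.002,0.125,0,0,0.0064],[1,-0.0007,-0.002,0.025,0,0,0.0064],[1,-0.0007,-0.002,0.025,0,0,0.0064],[1,-0.0007,-0.002,0.025,0,0,0.0064],[1,-0.0007,-0.002,0.025,0,0,0.0064]]' 25
python3 - <<'E'
from h import *
go(.479,-.294,.22,.098+np.pi/2)
E
```

```text
t: 6.42
tool_pos: [0.4579, -0.0827, 0.2253]
orientation: [-0.658, 3.071, -0.001]
force: [-0.8, 0.3, -2.2]
opening: 0.0357
gripper_force: 25.0
shift [ 0.0673 -0.2014  0.0055] |d|/62.5mm 3.4 turn [-0.0002  0.0004  0.1031] alt [-5.000e-04 -3.000e-04 -8.969e-01] q6 -2.28 yaw 1.993
```

```bash
python3 -m handwheel '[[1,0.0673,-0.2014,0.0055,0,0,0.1031],[1,0.0673,-0.2014,0.0055,0,0,0.1031],[1,0.0673,-0.2014,0.0055,0,0,0.1031],[1,0.0673,-0.2014,0.0055,0,0,0.1031],[1,0.0673,-0.2014,0.0055,0,0,0.1031],[1,0.0673,-0.2014,0.0055,0,0,0.1031],[1,0.0673,-0.2014,0.0055,0,0,0.1031]]'
python3 - <<'E'
from h import *
q=look("oblong_board_top",(.479,-.294),pic="w2.png")
s=robot.read_state();b=s["tool_pos"][2]-.025; print(s["tool_pos"])
look("arch_mid",s["tool_pos"][:2],z0=b,tol=.08)
E
```

```text
t: 7.3
tool_pos: [0.4785, -0.2925, 0.2188]
orientation: [0.156, -3.137, -0.002]
force: [0.1, 0.3, -1.2]
opening: 0.0357
gripper_force: 25.0
oblong_board_top 0.76 [ 0.4794 -0.2951  0.0949] 0.45 [276, 148, 351, 211] [152 102  74]
[ 0.47877762 -0.29283479  0.21951154]
arch_mid 0.71 [ 0.4785 -0.2932  0.0994] 0.819 [262, 207, 365, 434] [204 174 135]
```

View pics/w2.png

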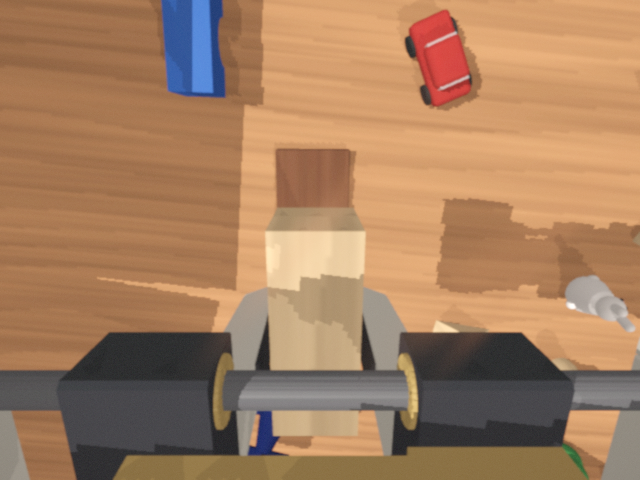

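The picture shows the held arch's near top edge at row 231 (columns 266–365). The board's near edge is at row 149 (columns 277–350), with the far part hidden by the arch.

```bash
python3 - <<'E'
from h import *
p=cam("wrist");s=robot.read_state()
e=ray(p,[[277,149],[350.5,149]],.008);print(e.round(4),np.linalg.norm(e[0]-e[1]))
def mid(e,L):
    d=e[0]-e[1];d/=np.linalg.norm(d);n=np.array([-d[1],d[0],0]); n*=np.sign(n[0]);print("yaw",np.arctan2(n[1],n[0]).round(4));return e.mean(0)+n*L/2
print("board",mid(e,.13).round(4))
zt=s["tool_pos"][2]+.020
a=ray(p,[[266,231],[365,231]],zt);print(np.linalg.norm(a[0]-a[1]));print("arch",mid(a,.09).round(4),s["tool_pos"])
# w1 board, unoccluded
Rw=R.from_rotvec([-0.69,3.065,0]).as_matrix();T=np.eye(4);T[:3,:3]=Rw;T[:3,3]=[.456,-.0807,.2501]
W=T@np.array(p["T_tool_cam"]);p1=dict(p,Rc=W[:3,:3],C=W[:3,3])
im=cv2.imread("pics/w1.png");roi=np.zeros(im.shape[:2],bool);roi[55:220,60:170]=1
m=(im.max(2)<130)&roi;n,l,st,_=cv2.connectedComponentsWithStats(m.astype(np.uint8));k=1+st[1:,4].argmax();m=l==k
print(st[k],fit(p1,"oblong_board_top",m))
E
```

```text
[[ 0.4184 -0.335   0.008 ]
 [ 0.4116 -0.2669  0.008 ]] 0.06839477450007765
yaw 0.0994
board [ 0.4797 -0.2945  0.008 ]
0.03552507991958108
yaw 0.0995
arch [ 0.4787 -0.2932  0.2398] [ 0.47882202 -0.2933868   0.21982867]
[  70   63   94  148 7126] (array([ 0.4791, -0.2923,  0.0995]), np.float64(0.714))
```

```bash
python3 -c "
from h import *
go(.4797,-.2943,.034,.099+np.pi/2)"
```

```text
shift [-0.0007 -0.0009  0.1858] |d|/62.5mm 3.0 turn [-0.0001  0.0001 -0.    ] alt [2.e-04 2.e-04 1.e+00] q6 -2.31 yaw 1.67
```

```bash
python3 -m handwheel '[[1,-0.0007,-0.0009,0.06,0,0,0],[1,-0.0007,-0.0009,0.12,0,0,0],[1,-0.0007,-0.0009,0.16,0,0,0],[1,-0.0007,-0.0009,0.175,0,0,0],[1,-0.0007,-0.0009,0.181,0,0,0],[1,-0.0007,-0.0009,0.1855,0,0,0],[1,-0.0007,-0.0009,0.1855,0,0,0],[1,-0.0007,-0.0009,0.1855,0,0,0],[1,-0.0007,-0.0009,0.1855,0,0,0]]'
```

```text
t: 8.68
tool_pos: [0.4798, -0.295, 0.0348]
orientation: [-0.154, 3.137, -0.001]
force: [-0.2, 0.7, -0.9]
opening: 0.0359
gripper_force: 25.0
```

```bash
python3 -c "
from plant import robot
s=robot.read_state();print(s['tool_pos'],s['force'])"
```

```text
[ 0.47979467 -0.29498306  0.03475258] [-0.17144882  0.71803455 -0.85134838]
```

```bash
python3 -m handwheel '[[1,0,0,0.0015,0,0,0],[1,0,0,0.0015,0,0,0],[-0.3,0,0,0.0015,0,0,0],[-0.3,0,0,0.0015,0,0,0],[-0.3,0,0,0.0015,0,0,0],[-0.3,0,0,0.0015,0,0,0],[-0.3,0,0,-0.02,0,0,0],[-0.3,0,0,-0.07,0,0,0],[-1,0,0,-0.13,0,0,0],[-1,0,0,-0.19,0,0,0],[-1,0,0,-0.2,0,0,0],[-1,0,0,-0.2,0,0,0],[-1,0,0,-0.2,0,0,0]]'
python3 - <<'E'
from h import *
look("arch_mid",(.48,-.294),z0=.008,pic="w3.png")
look("triangle_mid",(.6,-.123))
go(.6014,-.122,.22,1.507-np.pi/2)
E
```

```text
t: 10.3
tool_pos: [0.4784, -0.294, 0.2315]
orientation: [0.154, -3.135, -0.004]
force: [0.3, 0.4, 0.2]
opening: 0.0926
gripper_force: 0.0
arch_mid 0.81 [ 0.4795 -0.2958  0.0972] 0.978 [291, 170, 334, 270] [239 207 164]
triangle_mid not found
shift [-0.1389  0.1593  0.0123] |d|/62.5mm 3.4 turn [ 1.000e-03 -1.000e-04 -4.485e-01] alt [-1.000e-04 -1.100e-03  5.515e-01] q6 -2.31 yaw 1.669
```

View pics/w3.png

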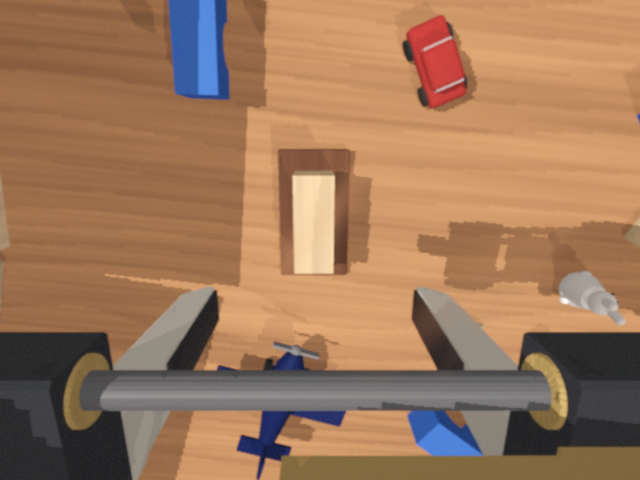

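The arch stands centred on the board: it spans columns 293–335 within the board's 279–350.

```bash
python3 -m handwheel '[[-1,-0.1389,0.1593,0.0123,0,0,0.5515],[-1,-0.1389,0.1593,0.0123,0,0,0.5515],[-1,-0.1389,0.1593,0.0123,0,0,0.5515],[-1,-0.1389,0.1593,0.0123,0,0,0.5515],[-1,-0.1389,0.1593,0.0123,0,0,0.5515],[-1,-0.1389,0.1593,0.0123,0,0,0.5515],[-1,-0.1389,0.1593,0.0123,0,0,0.5515],[-1,-0.1389,0.1593,0.0123,0,0,0.5515],[-1,-0.1389,0.1593,0.0123,0,0,0.5515],[-1,-0.1389,0.1593,0.0123,0,0,0.5515],[-1,-0.1389,0.1593,0.0123,0,0,0.5515],[-1,-0.1389,0.1593,0.0123,0,0,0.5515],[-1,-0.1389,0.1593,0.0123,0,0,0.5515],[-1,-0.1389,0.1593,0.0123,0,0,0.5515]]'
python3 - <<'E'
from h import *
q=look("triangle_mid",(.6,-.123),pic="w4.png")
go(q[0],q[1],.017,q[2]-np.pi/2)
E
```

```text
t: 12.25
tool_pos: [0.602, -0.1226, 0.2217]
orientation: [-2.29, -2.15, 0.0]
force: [0.2, 0.8, 0.5]
opening: 0.0931
gripper_force: 0.0
triangle_mid 0.94 [ 0.6    -0.1222  1.5029] 0.945 [295, 182, 333, 246] [211 179 138]
shift [ 2.000e-04 -2.000e-03  2.048e-01] |d|/62.5mm 3.3 turn [0.     0.     0.0015] alt [-0.      0.     -0.9985] q6 -0.22 yaw -0.063
```

View pics/w4.png

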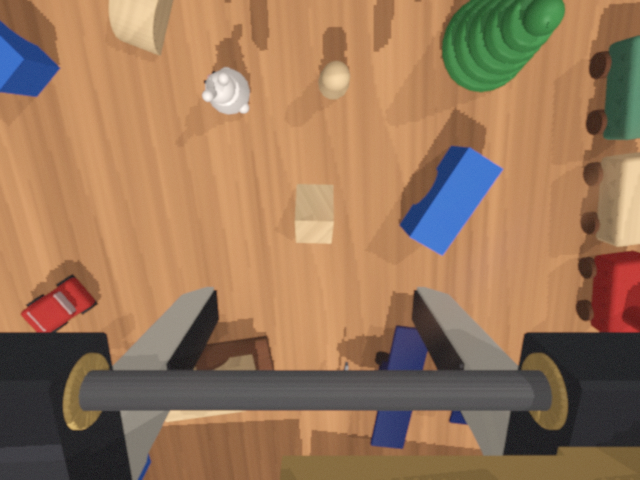

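The triangle is clear at (314,213), and the blue arch's nearest corner at (402,222) is beyond the fingers' reach.

```bash
python3 -m handwheel '[[-0.4,0.0002,-0.002,0.06,0,0,0],[-0.4,0.0002,-0.002,0.12,0,0,0],[-0.4,0.0002,-0.002,0.16,0,0,0],[-0.4,0.0002,-0.002,0.19,0,0,0],[-0.4,0.0002,-0.002,0.204,0,0,0],[-0.4,0.0002,-0.002,0.204,0,0,0],[-0.4,0.0002,-0.002,0.204,0,0,0],[1,0.0002,-0.002,0.204,0,0,0],[1,0.0002,-0.002,0.204,0,0,0],[1,0.0002,-0.002,0.204,0,0,0],[1,0.0002,-0.002,0.204,0,0,0],[1,0.0002,-0.002,0.204,0,0,0],[1,0.0002,-0.002,0.204,0,0,0],[1,0.0002,-0.002,0.144,0,0,0],[1,0.0002,-0.002,0.084,0,0,0],[1,0.0002,-0.002,0.024,0,0,0],[1,0.0002,-0.002,0.004,0,0,0],[1,0.0002,-0.002,0.004,0,0,0],[1,0.0002,-0.002,0.004,0,0,0]]' 20
python3 - <<'E'
from h import *
go(.4795,-.2948,.22,.099+np.pi/2)
E
```

```text
t: 14.72
tool_pos: [0.5988, -0.1219, 0.2147]
orientation: [-2.288, -2.147, 0.003]
force: [-0.7, 0.3, -1.1]
opening: 0.0363
gripper_force: 19.9
shift [-0.1802 -0.108  -0.005 ] |d|/62.5mm 3.4 turn [-0.0013  0.0007  0.4482] alt [-0.0007 -0.0014 -0.5518] q6 -0.22 yaw -0.064
```

```bash
python3 -m handwheel '[[1,-0.1802,-0.108,-0.005,0,0,0.4482],[1,-0.1802,-0.108,-0.005,0,0,0.4482],[1,-0.1802,-0.108,-0.005,0,0,0.4482],[1,-0.1802,-0.108,-0.005,0,0,0.4482],[1,-0.1802,-0.108,-0.005,0,0,0.4482],[1,-0.1802,-0.108,-0.005,0,0,0.4482],[1,-0.1802,-0.108,-0.005,0,0,0.4482],[1,-0.1802,-0.108,-0.005,0,0,0.4482],[1,-0.1802,-0.108,-0.005,0,0,0.4482],[1,-0.1802,-0.108,-0.005,0,0,0.4482],[1,-0.1802,-0.108,-0.005,0,0,0.4482],[1,-0.1802,-0.108,-0.005,0,0,0.4482]]'
python3 - <<'E'
from h import *
s=robot.read_state();print(s["tool_pos"],s["orientation"])
p=look("triangle_mid",s["tool_pos"][:2],z0=s["tool_pos"][2]-.017,tol=.1,pic="w5.png")
look("arch_mid",(.4795,-.295),z0=.008)
go(.4795,-.2948,.071,.099+np.pi/2)
E
```

```text
t: 16.23
tool_pos: [0.4808, -0.2952, 0.2226]
orientation: [-3.138, -0.157, 0.0]
force: [-0.3, -0.4, -0.3]
opening: 0.0361
gripper_force: 19.9
[ 0.48075762 -0.29515472  0.22262753] [-3.13762897e+00 -1.56612987e-01  1.69873704e-04]
triangle_mid 0.84 [ 0.4808 -0.2952  0.0894] 0.973 [272, 240, 359, 357] [204 174 135]
arch_mid 0.97 [ 0.479  -0.2942  0.0835] 0.653 [291, 172, 335, 240] [245 215 171]
shift [-0.0013 -0.0006  0.1518] |d|/62.5mm 2.4 turn [ 0.     -0.0001  0.0001] alt [ 1.000e-04  1.000e-04 -9.999e-01] q6 0.83 yaw -1.472
```

View pics/w5.png

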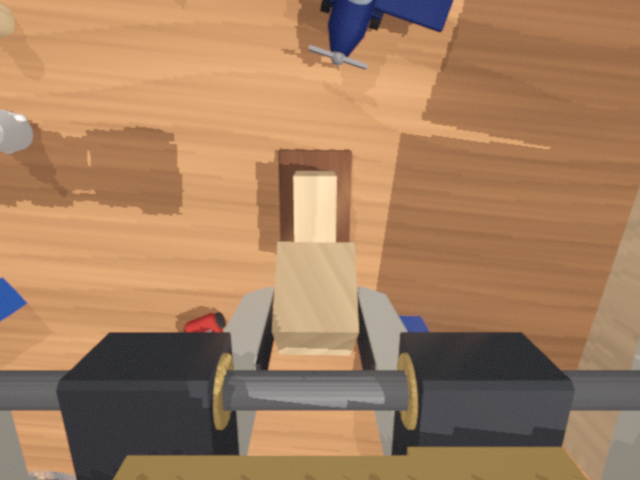

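The held triangle at (315,297) is in line with the arch at (315,205). The arch's gap to the board end is about the same here as it was seen from the other end.

```bash
python3 -m handwheel '[[1,-0.0013,-0.0006,0.06,0,0,0],[1,-0.0013,-0.0006,0.11,0,0,0],[1,-0.0013,-0.0006,0.14,0,0,0],[1,-0.0013,-0.0006,0.148,0,0,0],[1,-0.0013,-0.0006,0.151,0,0,0],[1,-0.0013,-0.0006,0.151,0,0,0],[1,-0.0013,-0.0006,0.151,0,0,0]]'
```

```text
t: 17.3
tool_pos: [0.4804, -0.2954, 0.0734]
orientation: [3.136, 0.156, 0.003]
force: [-0.9, 0.2, -0.8]
opening: 0.0358
gripper_force: 19.9
```

```bash
python3 -m handwheel '[[1,0,0,0.001,0,0,0],[1,0,0,0.0015,0,0,0],[1,0,0,0.0015,0,0,0],[1,0,0,0.0015,0,0,0]]'; python3 -m handwheel '[[1,0,0,0.001,0,0,0],[1,0,0,0.001,0,0,0],[1,0,0,0.001,0,0,0]]'
```

```text
t: 17.8
tool_pos: [0.4798, -0.295, 0.071]
orientation: [3.137, 0.156, 0.001]
force: [-0.9, 0.9, 5.5]
opening: 0.0357
gripper_force: 20.0
t: 18.18
tool_pos: [0.4798, -0.295, 0.071]
orientation: [3.137, 0.156, 0.001]
force: [-4.9, 3.4, 13.1]
opening: 0.0361
gripper_force: 20.0
```

```bash
python3 -m handwheel '[[1,0,0,-0.0015,0,0,0],[1,0,0,-0.0015,0,0,0],[0.1,0,0,-0.0015,0,0,0],[0.1,0,0,-0.0015,0,0,0],[-0.2,0,0,-0.0015,0,0,0],[-0.2,0,0,-0.0015,0,0,0],[-0.2,0,0,-0.03,0,0,0],[-0.2,0,0,-0.08,0,0,0],[-1,0,0,-0.14,0,0,0],[-1,0,0,-0.17,0,0,0],[-1,0,0,-0.17,0,0,0],[-1,0,0,-0.17,0,0,0]]'
python3 - <<'E'
from h import *
p=cam("wrist");save(p,"w6.png")
for b in (.338,):
  go(.6155,.1367,.22,b-np.pi/2)
E
```

```text
t: 19.68
tool_pos: [0.479, -0.2944, 0.2378]
orientation: [-3.137, -0.155, 0.002]
force: [-0.2, 0.3, -0.5]
opening: 0.0903
gripper_force: 0.0
shift [ 0.1788 -0.4152  0.0175] |d|/62.5mm 7.2 turn [-0.0008  0.0007 -0.0761] alt [0.001  0.0011 0.9239] q6 0.83 yaw -1.472
```

View pics/w6.png

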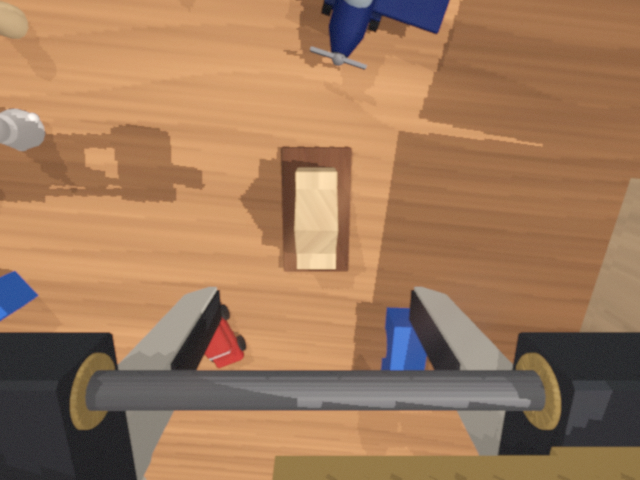

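The triangle sits on the arch, in line and centred at (316,215), and the shadow shows its point up. Next is the brick.

```bash
python3 -m handwheel '[[-1,0.1788,-0.4152,0.0175,0,0,-0.0761],[-1,0.1788,-0.4152,0.0175,0,0,-0.0761],[-1,0.1788,-0.4152,0.0175,0,0,-0.0761],[-1,0.1788,-0.4152,0.0175,0,0,-0.0761],[-1,0.1788,-0.4152,0.0175,0,0,-0.0761],[-1,0.1788,-0.4152,0.0175,0,0,-0.0761],[-1,0.1788,-0.4152,0.0175,0,0,-0.0761],[-1,0.1788,-0.4152,0.0175,0,0,-0.0761],[-1,0.1788,-0.4152,0.0175,0,0,-0.0761],[-1,0.1788,-0.4152,0.0175,0,0,-0.0761],[-1,0.1788,-0.4152,0.0175,0,0,-0.0761],[-1,0.1788,-0.4152,0.0175,0,0,-0.0761]]'
python3 - <<'E'
from h import *
q=look("brick_mid",(.6155,.1367),pic="w7.png")
look("round_board_top",(.506,.29),tol=.06)
look("halfround_mid",(.468,.064))
go(q[0],q[1],.018,q[2]-np.pi/2)
E
```

```text
t: 21.22
tool_pos: [0.6164, 0.135, 0.2221]
orientation: [3.097, 0.526, 0.001]
force: [0.2, -0.4, 0.1]
opening: 0.0932
gripper_force: 0.0
brick_mid 0.74 [0.6152 0.1368 0.2414] 0.953 [291, 175, 337, 261] [228 196 153]
round_board_top 0.97 [ 0.5048  0.2906 -0.0865] 0.974 [77, 206, 195, 316] [130  84  61]
halfround_mid 0.84 [0.4687 0.0672 1.1008] 0.683 [300, 330, 359, 370] [192 163 125]
shift [-0.0008 -0.0011  0.2038] |d|/62.5mm 3.3 turn [ 0.     -0.      0.0308] alt [ 1.000e-04  0.000e+00 -9.692e-01] q6 1.37 yaw -1.233
```

View pics/w7.png

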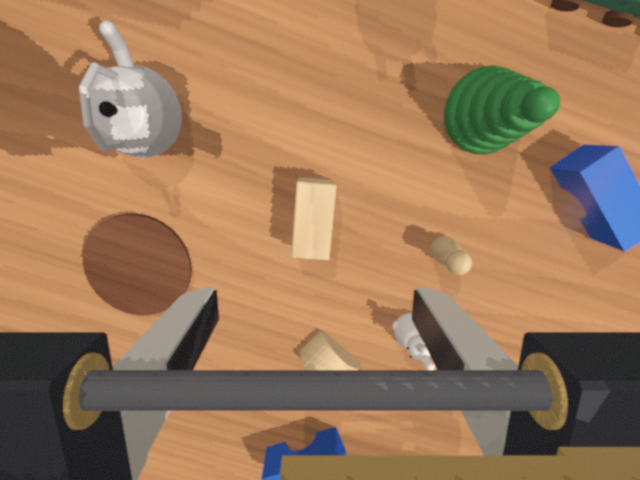

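The brick is clear at (314,218); the doll at (452,255) and the cone are out of the fingers' reach. The round board at (137,263) and the kettle at (135,105) are about 13 cm apart.

```bash
python3 -m handwheel '[[-0.4,-0.0008,-0.0011,0.06,0,0,0.0308],[-0.4,-0.0008,-0.0011,0.12,0,0,0.0308],[-0.4,-0.0008,-0.0011,0.16,0,0,0.0308],[-0.4,-0.0008,-0.0011,0.19,0,0,0.0308],[-0.4,-0.0008,-0.0011,0.203,0,0,0.0308],[-0.4,-0.0008,-0.0011,0.203,0,0,0.0308],[-0.4,-0.0008,-0.0011,0.203,0,0,0.0308],[1,-0.0008,-0.0011,0.203,0,0,0.0308],[1,-0.0008,-0.0011,0.203,0,0,0.0308],[1,-0.0008,-0.0011,0.203,0,0,0.0308],[1,-0.0008,-0.0011,0.203,0,0,0.0308],[1,-0.0008,-0.0011,0.203,0,0,0.0308],[1,-0.0008,-0.0011,0.203,0,0,0.0308],[1,-0.0008,-0.0011,0.143,0,0,0.0308],[1,-0.0008,-0.0011,0.083,0,0,0.0308],[1,-0.0008,-0.0011,0.023,0,0,0.0308],[1,-0.0008,-0.0011,0.003,0,0,0.0308],[1,-0.0008,-0.0011,0.003,0,0,0.0308],[1,-0.0008,-0.0011,0.003,0,0,0.0308]]' 25
python3 - <<'E'
from h import *
go(.505,.290,.22)
go(.505,.290,.22,np.pi/2)
E
```

```text
t: 23.9
tool_pos: [0.6138, 0.1367, 0.2155]
orientation: [3.119, 0.378, -0.007]
force: [-0.5, -0.3, -0.8]
opening: 0.0359
gripper_force: 25.0
shift [-0.069  -0.1749 -0.0041] |d|/62.5mm 3.0 turn [-0.0002  0.0014  0.    ] alt [-0.0002  0.0014  0.    ] q6 1.47 yaw -1.329
shift [-0.069  -0.1749 -0.0041] |d|/62.5mm 3.0 turn [0.     0.0014 0.0768] alt [-0.0021  0.     -0.9232] q6 1.47 yaw -1.329
```

```bash
python3 -m handwheel '[[1,-0.159,-0.1749,-0.0041,0,0,0],[1,-0.159,-0.1749,-0.0041,0,0,0],[1,-0.159,-0.1749,-0.0041,0,0,0],[1,-0.159,-0.1749,-0.0041,0,0,0],[1,-0.159,-0.1749,-0.0041,0,0,0],[1,-0.159,-0.1749,-0.0041,0,0,0],[1,-0.159,-0.1749,-0.0041,0,0,0],[1,-0.159,-0.1749,-0.0041,0,0,0]]'
python3 - <<'E'
from h import *
s=robot.read_state()
q=look("round_board_top",(.506,.29),tol=.06,pic="w8.png")
look("brick_mid",s["tool_pos"][:2],z0=s["tool_pos"][2]-.018,tol=.1); print(s["tool_pos"])
go(q[0],q[1],.027)
E
```

```text
t: 24.9
tool_pos: [0.4196, 0.268, 0.2223]
orientation: [3.119, 0.376, -0.001]
force: [-0.1, -0.8, -1.1]
opening: 0.0357
gripper_force: 25.0
round_board_top 0.58 [ 0.5044  0.2908 -0.58  ] 0.978 [251, 51, 372, 181] [142  94  68]
brick_mid 0.94 [0.4195 0.2683 0.2409] 0.747 [264, 226, 361, 370] [189 160 122]
[0.41959855 0.26797717 0.22229953]
shift [ 0.088  -0.0015  0.1958] |d|/62.5mm 3.4 turn [ 0.  0. -0.] alt [ 0.  0. -0.] q6 1.8 yaw -1.33
```

View pics/w8.png

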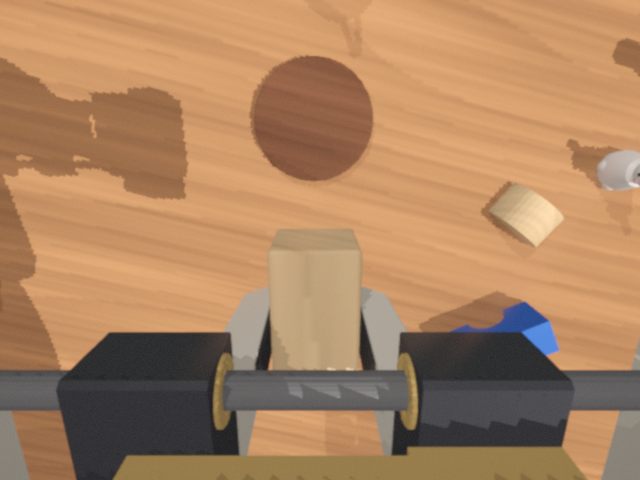

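The round board is fully visible at (312,118), and the brick is held square at (315,300).

```bash
python3 -m handwheel '[[1,0.06,-0.0015,0,0,0,0],[1,0.088,-0.0015,0.03,0,0,0],[1,0.088,-0.0015,0.09,0,0,0],[1,0.088,-0.0015,0.14,0,0,0],[1,0.088,-0.0015,0.175,0,0,0],[1,0.088,-0.0015,0.189,0,0,0],[1,0.088,-0.0015,0.195,0,0,0],[1,0.088,-0.0015,0.195,0,0,0],[1,0.088,-0.0015,0.195,0,0,0]]'; python3 -m handwheel '[[1,0,0,0.001,0,0,0],[1,0,0,0.001,0,0,0]]'
```

```text
t: 26.22
tool_pos: [0.5053, 0.2918, 0.0297]
orientation: [-3.118, -0.378, -0.004]
force: [-0.4, 0.3, -0.5]
opening: 0.0355
gripper_force: 25.0
t: 26.48
tool_pos: [0.5044, 0.2913, 0.0273]
orientation: [-3.118, -0.378, -0.001]
force: [-0.1, -0.5, -1.0]
opening: 0.0357
gripper_force: 25.0
```

```bash
python3 -m handwheel '[[1,0,0,0.001,0,0,0],[1,0,0,0.001,0,0,0],[0.1,0,0,0.001,0,0,0],[0.1,0,0,0.001,0,0,0],[-0.2,0,0,0.001,0,0,0],[-0.2,0,0,0.001,0,0,0],[-0.2,0,0,-0.03,0,0,0],[-0.2,0,0,-0.08,0,0,0],[-1,0,0,-0.14,0,0,0],[-1,0,0,-0.19,0,0,0],[-1,0,0,-0.19,0,0,0],[-1,0,0,-0.19,0,0,0]]'
python3 - <<'E'
from h import *
look("brick_mid",(.5045,.291),z0=.008)
look("round_board_top",(.5045,.291),tol=.06)
for y in (1.1,1.15): go(.4685,.0645,.22,y+np.pi/2)
E
```

```text
t: 27.98
tool_pos: [0.5039, 0.2911, 0.2163]
orientation: [3.119, 0.378, -0.001]
force: [0.8, -0.1, -0.3]
opening: 0.0902
gripper_force: 0.0
brick_mid 0.61 [0.5042 0.2918 0.225 ] 0.934 [295, 176, 337, 263] [224 193 150]
round_board_top 0.66 [0.5049 0.2905 0.7049] 0.639 [257, 152, 372, 267] [122  81  57]
shift [-0.0877  0.2114 -0.0049] |d|/62.5mm 3.7 turn [-0.0003  0.0011 -0.2733] alt [1.400e-03 3.000e-04 7.267e-01] q6 1.77 yaw -1.329
shift [-0.0877  0.2114 -0.0049] |d|/62.5mm 3.7 turn [-0.0003  0.0011 -0.2892] alt [1.300e-03 4.000e-04 7.108e-01] q6 1.77 yaw -1.329
```

```bash
python3 -m handwheel '[[-1,-0.0877,0.2114,-0.0049,0,0,-0.28],[-1,-0.0877,0.2114,-0.0049,0,0,-0.28],[-1,-0.0877,0.2114,-0.0049,0,0,-0.28],[-1,-0.0877,0.2114,-0.0049,0,0,-0.28],[-1,-0.0877,0.2114,-0.0049,0,0,-0.28],[-1,-0.0877,0.2114,-0.0049,0,0,-0.28],[-1,-0.0877,0.2114,-0.0049,0,0,-0.28],[-1,-0.0877,0.2114,-0.0049,0,0,-0.28],[-1,-0.0877,0.2114,-0.0049,0,0,-0.28]]'
python3 - <<'E'
from h import *
q=look("halfround_mid",(.4685,.0645),pic="w9.png")
go(q[0],q[1],.017,q[2]-np.pi/2)
E
```

```text
t: 29.3
tool_pos: [0.4694, 0.0655, 0.2216]
orientation: [-2.661, -1.67, 0.0]
force: [-0.8, -0.3, 0.1]
opening: 0.0929
gripper_force: 0.0
halfround_mid 0.95 [0.4676 0.0649 1.1604] 0.982 [295, 185, 334, 247] [210 179 138]
shift [-0.0012 -0.0014  0.2047] |d|/62.5mm 3.3 turn [-0.      0.     -0.0125] alt [0.000e+00 1.000e-04 9.875e-01] q6 0.48 yaw -0.45
```

View pics/w9.png

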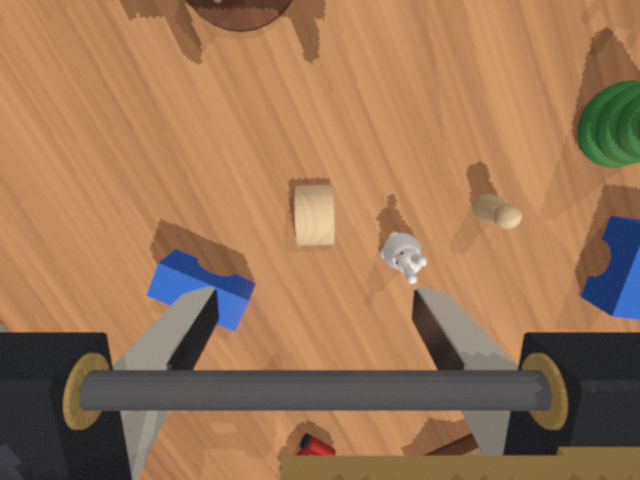

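The half-round is at (314,215). The bunny at (402,255) is close but clear if the opening is reduced.

```bash
python3 -m handwheel '[[-0.2,-0.0012,-0.0014,0.04,0,0,-0.0125],[-0.2,-0.0012,-0.0014,0.09,0,0,-0.0125],[-0.2,-0.0012,-0.0014,0.12,0,0,-0.0125],[-0.2,-0.0012,-0.0014,0.16,0,0,-0.0125],[-0.2,-0.0012,-0.0014,0.19,0,0,-0.0125],[-0.2,-0.0012,-0.0014,0.204,0,0,-0.0125],[-0.2,-0.0012,-0.0014,0.204,0,0,-0.0125],[-0.2,-0.0012,-0.0014,0.204,0,0,-0.0125],[1,-0.0012,-0.0014,0.204,0,0,-0.0125],[1,-0.0012,-0.0014,0.204,0,0,-0.0125],[1,-0.0012,-0.0014,0.204,0,0,-0.0125],[1,-0.0012,-0.0014,0.204,0,0,-0.0125],[1,-0.0012,-0.0014,0.204,0,0,-0.0125],[1,-0.0012,-0.0014,0.144,0,0,-0.0125],[1,-0.0012,-0.0014,0.084,0,0,-0.0125],[1,-0.0012,-0.0014,0.024,0,0,-0.0125],[1,-0.0012,-0.0014,0.004,0,0,-0.0125],[1,-0.0012,-0.0014,0.004,0,0,-0.0125],[1,-0.0012,-0.0014,0.004,0,0,-0.0125]]' 20
python3 - <<'E'
from h import *
# stop 90 mm short along tool x for a clear look at the brick
yw=.238-np.pi/2; X=np.array([-np.sin(yw),np.cos(yw)])
c=np.array([.5044,.2913])-.09*X;print(X)
go(c[0],c[1],.22,yw)
E
```

```text
t: 31.78
tool_pos: [0.4668, 0.0645, 0.2159]
orientation: [-2.626, -1.721, 0.004]
force: [-0.1, 0.4, -0.6]
opening: 0.0359
gripper_force: 20.0
[0.97181144 0.23575948]
shift [ 0.1686 -0.1278 -0.004 ] |d|/62.5mm 3.4 turn [-0.0005  0.0007  0.2936] alt [-8.000e-04 -6.000e-04 -7.064e-01] q6 0.44 yaw -0.411
```

```bash
python3 -m handwheel '[[1,0.1686,-0.1278,-0.004,0,0,0.2936],[1,0.1686,-0.1278,-0.004,0,0,0.2936],[1,0.1686,-0.1278,-0.004,0,0,0.2936],[1,0.1686,-0.1278,-0.004,0,0,0.2936],[1,0.1686,-0.1278,-0.004,0,0,0.2936],[1,0.1686,-0.1278,-0.004,0,0,0.2936],[1,0.1686,-0.1278,-0.004,0,0,0.2936],[1,0.1686,-0.1278,-0.004,0,0,0.2936],[1,0.1686,-0.1278,-0.004,0,0,0.2936]]'
python3 - <<'E'
from h import *
s=robot.read_state();print(s["tool_pos"])
q=look("brick_mid",(.5044,.2915),z0=.008,pic="w10.png")
look("halfround_mid",s["tool_pos"][:2],z0=s["tool_pos"][2]-.017,tol=.1)
go(q[0],q[1],.0625,q[2]-np.pi/2)
E
```

```text
t: 32.9
tool_pos: [0.4177, 0.2698, 0.2212]
orientation: [3.119, 0.374, -0.001]
force: [0.3, 0.6, -1.8]
opening: 0.0358
gripper_force: 20.0
[0.41766029 0.26982409 0.22122907]
brick_mid 0.77 [0.5041 0.2918 0.2544] 0.962 [291, 67, 339, 163] [240 210 167]
halfround_mid 0.83 [0.4187 0.2701 0.2385] 0.968 [270, 239, 358, 363] [192 163 124]
shift [ 0.0889 -0.0008  0.1593] |d|/62.5mm 2.9 turn [-0.     -0.     -0.0052] alt [-0.      0.      0.9948] q6 1.8 yaw -1.333
```

View pics/w10.png

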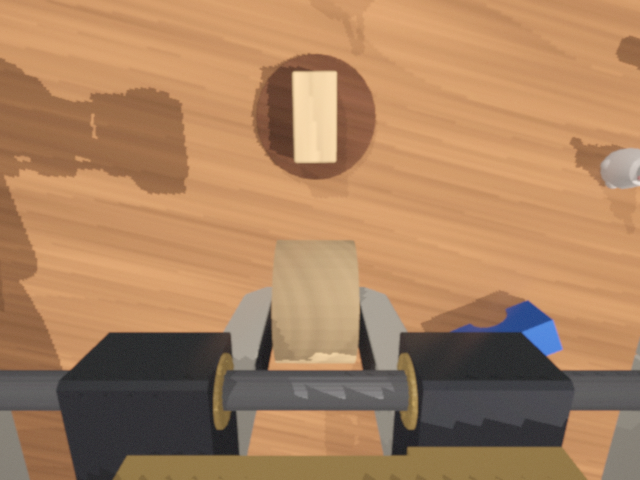

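The brick is centred on the round board at (315,117), and the half-round is held in line with it at (315,300).

```bash
python3 -m handwheel '[[1,0.06,-0.0008,0,0,0,0],[1,0.088,-0.0008,0.02,0,0,0],[1,0.088,-0.0008,0.07,0,0,0],[1,0.088,-0.0008,0.11,0,0,0],[1,0.088,-0.0008,0.14,0,0,0],[1,0.088,-0.0008,0.153,0,0,0],[1,0.088,-0.0008,0.159,0,0,0],[1,0.088,-0.0008,0.159,0,0,0],[1,0.088,-0.0008,0.159,0,0,0]]'; python3 -m handwheel '[[1,0,0,0.001,0,0,0],[1,0,0,0.001,0,0,0]]'
```

```text
t: 34.22
tool_pos: [0.5041, 0.2921, 0.0642]
orientation: [-3.119, -0.373, -0.003]
force: [-0.1, -0.2, 0.1]
opening: 0.0357
gripper_force: 20.0
t: 34.48
tool_pos: [0.5036, 0.2919, 0.0624]
orientation: [-3.119, -0.373, -0.002]
force: [-0.9, 0.1, 2.2]
opening: 0.0359
gripper_force: 20.0
```

Light contact; release now.

```bash
python3 -m handwheel '[[1,0,0,0,0,0,0],[0.1,0,0,0,0,0,0],[0.1,0,0,0,0,0,0],[-0.2,0,0,0,0,0,0],[-0.2,0,0,0,0,0,0],[-0.2,0,0,-0.03,0,0,0],[-0.2,0,0,-0.08,0,0,0],[-0.2,0,0,-0.14,0,0,0],[-0.2,-0.08,0,-0.19,0,0,0],[-0.2,-0.09,0,-0.19,0,0,0],[-0.2,-0.09,0,-0.19,0,0,0]]'
python3 - <<'E'
from h import *
p=cam("wrist");save(p,"w11.png")
p=cam("side");save(p,"s1.png")
cv2.imwrite("pics/s1c.png",cv2.resize(p["frame"][120:420,180:560,::-1],(760,600),interpolation=cv2.INTER_CUBIC))
E
```

```text
t: 35.85
tool_pos: [0.4151, 0.2708, 0.2541]
orientation: [-3.118, -0.374, -0.006]
force: [1.2, 0.3, -0.4]
opening: 0.0559
gripper_force: 0.0
```

View pics/w11.png

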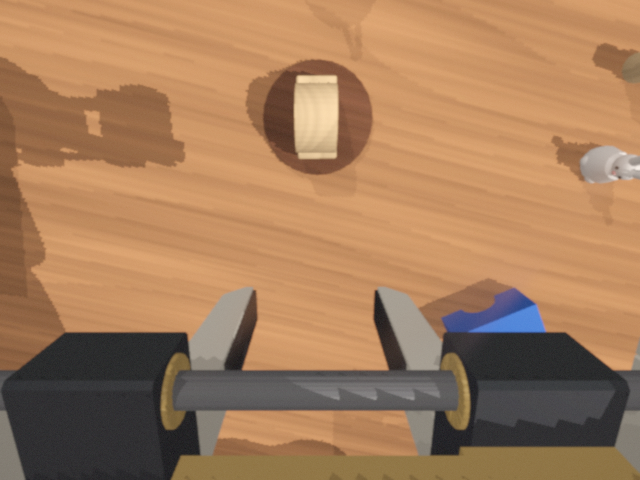

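View pics/s1c.png

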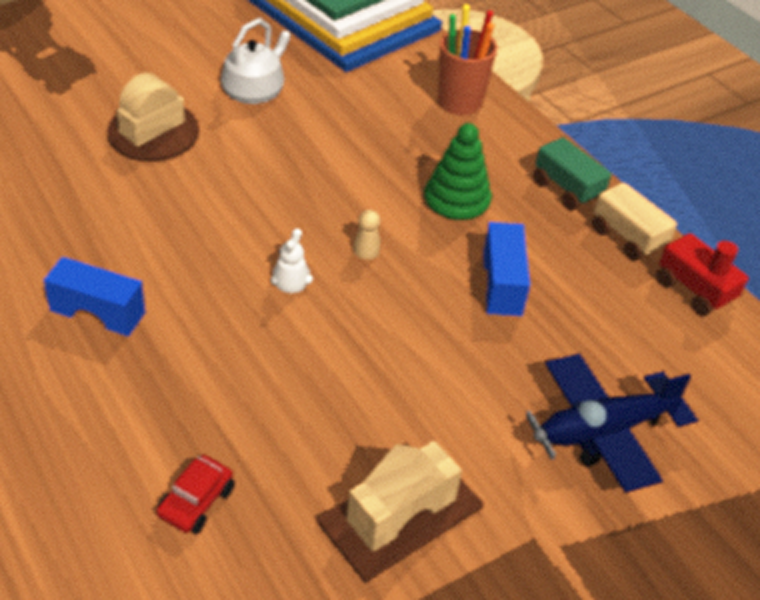

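Both stacks stand centred, at (405,490) and (152,115) in the side crop, and the bunny, doll, kettle and plane haven't moved.

```bash
python3 -c "
from plant import robot
print(robot.close_job())"
```

```text
the job is handed in; nothing more can be done
None
```

The village is built and handed in: the arch with the triangle on top stands on the oblong board, and the brick with the half-round on top stands on the round board. The last pictures showed both centred and in line and the bunny, doll, kettle and aeroplane still in place, at about 36 s of the 112 s allowed.

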